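# Fit the projector lens and click its bayonet ring locked

## Robot

A 6-joint arm with a two-finger parallel gripper is mounted at the origin on the work surface; the furniture and walls round the work are solid. World frame = base frame: x ahead of the robot, y to its left, z up, the work surface at z = 0. Lengths are in m, angles in rad, forces in N, time in s.
With the tool pointing down it reaches from about 0.25 to 0.775 m from the base axis. Payload 4 kg.
Tool frame: the origin (TCP) lies on the centre line of the jaws, within the pads' length; the fingertips stand 8 mm ahead of it and the grasp point (between the pads) lies 11 mm behind it; z points along the fingers, y is the direction in which the jaws open and shut (so a half turn about z gives the same grasp; the last joint's range is limited). The gripper opens to 94 mm and grips with 3 to 60 N. Pads are 16 mm wide; open, the fingers measure 119 mm over their backs; the gripper's body (75 mm by 177 mm) begins 78 mm behind the grasp point.
Start: joints at [1.214, 0.087, 1.371, -0, 1.684, -0.103], TCP at [0.138, 0.532, 0.214] pointing down, gripper open.
Joint ranges: [-3.1, 3.1], [-0.76, 2.03], [0.27, 2.55], [-1.08, 4.22], [0.17, 2.65], [-2.57, 2.57]. Speed limits (rad/s): [2.79, 2.79, 3.14, 3.14, 3.14, 3.14].

## Interface

Orientations are given as [roll, pitch, yaw] about the fixed x, y, z axes, in that order (R = Rz(yaw) Ry(pitch) Rx(roll)).
In Python, from bench import robot, cams, close_job gives the robot as it stands.
- The arm moves only by the tool arm_command, never from a script. Its argument "plan" is one flat list of numbers, 7 for each row, row after row: the shift along the tool's x, y, z in cm, then the turn, a rotation vector about the tool's x, y, z in degrees, then the closure, from 0 (fully open) to 1 (shut). A call has 1 to 8 rows; each row shifts and turns the commanded pose from where the row before left it, along the tool's axes as they then stand; what a row does not reach is not made up. A row lasts 1/8 s, in which the tool goes at most 62.5 mm and 10.7 degrees, less where a joint would pass 70% of its speed; a pose out of reach is approached as far as the arm can. A call with a gripper value outside its range is refused whole. The fingers move at their own pace and stop on an object; the grip force is fixed at half the most. Time passes only in rows, so rows that do not move let the fingers close. It gives the time, the measured TCP pose, the force and the opening at its end, in the units of the state.
- robot.get_obs(): the state, without advancing time (a new reading comes with each control period).
- cams.snapshot(name): name is "scene" or "top"; returns a dict with "pixels" (400x640x3 uint8, red, green, blue), "fov_y" (degrees; the focal length in pixels is half the picture's height over the tangent of half this angle, whatever the lens; pixels are square), "cx", "cy" (the principal point, pixels), "k1" (the pictures are not rectified: a ray, as slopes to the right and down, at radius r is drawn at 1 + k1 r^2 times it, then the intrinsics apply), "camera_from_world" (4x4, takes a point from world to camera coordinates). Camera axes: x right, y up, looking along -z (the intrinsics and any distortion apply to the point x, -y, -z); pixel columns grow to the right and rows downward; lengths in m; the calibration is good to about 2 mm. A picture is of the moment at which its call begins. There is no depth.
- close_job(): hands the job in, once; it reports no verdict.
The state is a dict: "time": time; "joint_positions": joint angles; "qvel": joint speeds; "joint_torque": joint torques, N m; "tool_pos": TCP position; "ee_rot": TCP orientation; "wrist_force": force on the tool from outside, world axes, zero at the start; "wrist_torque": the same for the moment, N m; "width": finger opening in m.
Only numpy, scipy, OpenCV 4.12 (cv2) and the standard library are available. Lean on these libraries where they do the work, as an engineer would, in place of code of your own. Each camera call takes 0.05 s, during which the arm holds its last target.

## Task

Fit the lens to the projector that lies on its back on the desk: lift the lens by its narrow barrel, lower it (do not drop it) foot first into the rectangular opening of the mount until it sits fully home, and let go of it. Then take it again by the wide ring and turn the ring clockwise, seen from above, a full quarter turn until it clicks locked under the two claws, and let go. Leave the stamp, eraser, mug and stapler where they are.

Things in the scene. Friction and masses are not known exactly. Their poses are not given: they have to be found in the camera images.
- projector: White projector housing, 150 (x) x 180 (y) x 50 mm high, lying on its back, fixed; it may stand left or right, its yaw varies. Origin: centre of its underside, on the desk; z up. In the middle of its top is the lens mount: a square dark steel plate 98 x 98 x 12 mm (top 62 mm above the desk) with a rectangular opening and two bright steel claws. Nothing but the claws is higher than the plate.
- mount (a point): Middle of the floor of the mount's opening, 50 mm above the desk, over the projector's origin; axes as the projector's. Opening: 43 mm (its x) x 31 mm (its y), chamfered, 12 mm deep. The lens is fully home when its origin is here.
- claw (a point): Top of the claw on the mount's +x side, 76 mm above the desk, 39 mm out from the middle; a like one is on the -x side. Each is 26 mm wide, its top 14 mm above the plate, and overhangs inward to 31.5 mm from the middle; below it is a 9 mm high gap for a ring tab.
- lens: Loose lens, black and steel, about 0.3 kg, 84 mm tall, upright on its foot; place and yaw vary. Origin: centre of the foot's underside; z up the lens. Steel foot 40 mm (its x) x 28 mm (its y), 14 mm high; wide ribbed ring, diameter 58, from 14 to 54 mm; narrow plain barrel, diameter 42, from 54 to 84 mm. The foot fits the opening with lens x along projector x, either way round, 1.5 mm play all round.
- ring_grip (a point): Point on the lens axis 42 mm above the lens origin, inside the wide ring: a height to grip it, above the claws. Its axes turn with the ring, y along one tab. Two tabs at the ring's bottom edge (14 to 19 mm above the lens origin), 16 mm wide, reach 38 mm out from the axis. Once seated, the foot keeps the lens from turning; only the ring turns.
- lens_ring (a joint): Angle of the ring on the lens: 0 open (tabs along lens y, clear of the claws), 1.571 locked at its stop (tabs along lens x, under the claws); grows clockwise seen from above. Starts at 0. A spring resists with up to about 0.2 N m until about 1.2 rad; past that it pulls the ring home with a click; short of it, it may spring back.
- rubber_stamp: Bystander: wooden rubber stamp with a turned handle, 26 x 60 x 74 mm high, origin at the centre of its underside.
- eraser: Bystander: eraser in a sleeve, 21 x 45 x 12 mm high, lying flat, origin at the centre of its underside.
- mug: Bystander: white mug, 80 x 113 (over the handle) x 91 mm high, origin at its underside.
- stapler: Bystander: black desk stapler, 42 x 153 x 60 mm high, origin at the centre of its underside.
Mind the look-alikes: they are no part of the job. Leave any green look-alike of the lens alone. There is more than one size of the projector; the job needs the smaller.

How it is judged:
By the outcome, as a careful person would: the job done as asked, in the order asked, and still so for the second after the job is handed in, with the robot touching nothing.
It also fails if it takes over 54 s, if anything falls off the work surface, if the arm or the gripper's body presses on something with over 40 N, if the wrist force passes 120 N, or if a joint passes its speed limit or range.

## Working session

There is one attempt and no reset: what is moved stays moved. The work goes in short steps, Python scripts to look and compute and a tool call to move; the robot and the scene stay as the last step left them, time stands still between calls to the robot, and variables do not carry over. Pictures are saved under pics/ and viewed, and the job is handed in when it is done.

Besides the shell and the picture viewer there is one more tool, called after "Call:" by a JSON object that holds its "op" and its "data". arm_command: Moves the arm, as the interface text tells. Its arguments: {"type":"object","properties":{"plan":{"type":"array","items":{"type":"number"}}},"required":["plan"]}

```bash
mkdir -p pics && ls && python3 - <<'E'
from bench import robot,cams
import cv2,numpy as np
print(robot.get_obs())
for n in("scene","top"):
    s=cams.snapshot(n); cv2.imwrite(f"pics/{n}0.png",s["pixels"][:,:,::-1]); print(n,{k:v for k,v in s.items() if k!="pixels"})
E
```

```text
pics
{'time': 0.0, 'joint_positions': array([ 1.21389659e+00,  8.79765471e-02,  1.37224727e+00,  8.81296298e-06,
        1.68356990e+00, -1.03115101e-01]), 'qvel': array([-3.68285856e-04,  5.05295859e-04,  7.43413466e-05, -3.42726779e-04,
       -7.67181007e-04,  3.82193400e-04]), 'joint_torque': array([-2.28926720e-04, -3.40177917e+01, -3.02431226e+01,  7.18499604e-02,
        3.28727940e-02, -1.55641137e-04]), 'tool_pos': array([0.13791473, 0.53189004, 0.21229591]), 'ee_rot': array([-3.13940418e+00, -2.35273139e-04,  2.88780874e+00]), 'wrist_force': array([-0.12387644,  0.27466699,  0.01692015]), 'wrist_torque': array([-0.0336861 , -0.01476877,  0.034492  ]), 'width': 0.0939474985724185}
scene {'fov_y': 47.634996510103974, 'cx': 321.87599836322863, 'cy': 191.50937255413092, 'k1': -0.0383624718638035, 'camera_from_world': array([[ 0.68207027, -0.73110548,  0.01627643, -0.28248146],
       [ 0.44907684,  0.43631593,  0.77971687, -0.31691322],
       [-0.57715694, -0.52451233,  0.62592067, -0.91465253],
       [ 0.        ,  0.        ,  0.        ,  1.        ]])}
top {'fov_y': 45.94824526944335, 'cx': 325.4544209631023, 'cy': 199.29294476166106, 'k1': -0.04919256569559367, 'camera_from_world': array([[-0.02276282, -0.99972984,  0.00470081,  0.05026625],
       [ 0.98533804, -0.02163938,  0.16923557, -0.48207188],
       [-0.16908813,  0.00848416,  0.98556442, -1.23529132],
       [ 0.        ,  0.        ,  0.        ,  1.        ]])}
```

View pics/scene0.png

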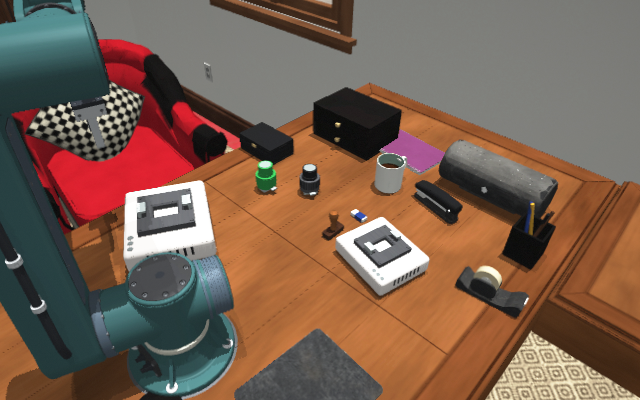

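View pics/top0.png

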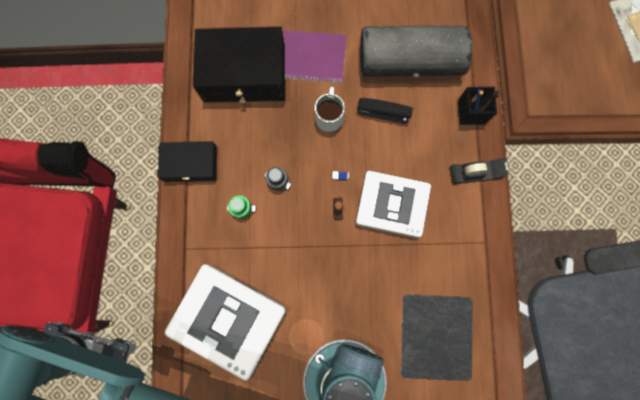

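The scene shows these candidates for the parts:
- **Lens:** the black and steel one is at scene (310,180), top (277,179). The green look-alike is at scene (265,178), top (239,207).
- **Projector:** the small one is at scene (383,253), top (395,204). The larger one is at scene (168,225), top (226,320).

I choose the black lens and the small projector on the right, and will check both in close crops.

```bash
cat > h.py <<'E'
import numpy as np,cv2
from bench import robot,cams
def K(s):
    f=s["pixels"].shape[0]/2/np.tan(np.radians(s["fov_y"])/2); return f
def proj(s,P):
    P=np.atleast_2d(P); M=s["camera_from_world"]; c=P@M[:3,:3].T+M[:3,3]
    x=c[:,0]/-c[:,2]; y=-c[:,1]/-c[:,2]; r2=x*x+y*y; d=1+s["k1"]*r2; f=K(s)
    return np.c_[s["cx"]+f*x*d, s["cy"]+f*y*d]
def ray(s,uv):
    uv=np.atleast_2d(uv).astype(float); f=K(s); q=(uv-[s["cx"],s["cy"]])/f; p=q.copy()
    for _ in range(30): p=q/(1+s["k1"]*(p**2).sum(1,keepdims=True))
    M=s["camera_from_world"];R=M[:3,:3]
    d=np.c_[p[:,0],-p[:,1],-np.ones(len(p))]@R
    return -R.T@M[:3,3], d
def onz(s,uv,z):
    o,d=ray(s,uv); return o+d*((z-o[2])/d[:,2])[:,None]
def crop(s,x0,y0,w,h,k,name):
    c=s["pixels"][y0:y0+h,x0:x0+w,::-1]; c=cv2.resize(c,None,fx=k,fy=k,interpolation=cv2.INTER_CUBIC); cv2.imwrite("pics/"+name,c)
E
python3 - <<'E'
from h import *
import pickle
t=cams.snapshot("top"); s=cams.snapshot("scene"); pickle.dump((t,s),open("s0.pkl","wb"))
a=[]
for S,x,y,w,h in((t,250,155,52,48),(t,350,165,88,80),(s,285,155,52,48),(s,330,210,104,90)):
    c=S["pixels"][y:y+h,x:x+w,::-1]; a.append(cv2.resize(c,(390,290) if w<60 else (390,290),interpolation=cv2.INTER_CUBIC)); 
g=np.vstack([np.hstack(a[:2]),np.hstack(a[2:])]); cv2.imwrite("pics/c0.png",g)
for n,S,uv,z in(("lens",t,(277,174),.084),("lens",s,(310,167),.084),("green",t,(239,204),.084),("small",t,(395,205),.05),("small",s,(383,245),.05),("big",t,(226,320),.05)): print(n,onz(S,uv,z))
E
```

```text
lens [[0.54616747 0.16607157 0.084     ]]
lens [[0.54654409 0.17081609 0.084     ]]
green [[0.46818427 0.2657511  0.084     ]]
small [[ 0.46188186 -0.14678794  0.05      ]]
small [[ 0.47348806 -0.14333182  0.05      ]]
big [[0.17079286 0.30367403 0.05      ]]
```

View pics/c0.png

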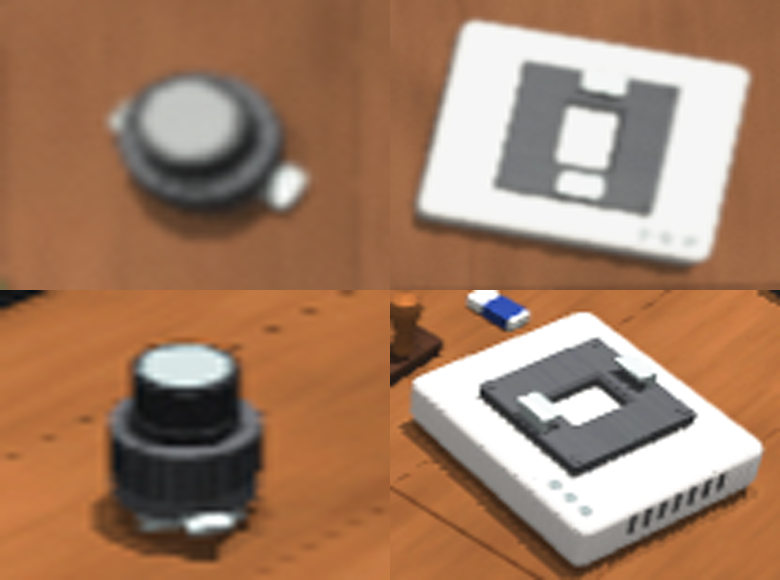

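The crops confirm a black lens with a light barrel cap and two bright tabs, and the small projector with a dark plate, a white opening and two claws. Next I measure both with masks.

```bash
cat > m.py <<'E'
from h import *
def rect_on(s,mask,z):
    n,l,st,ce=cv2.connectedComponentsWithStats(mask); i=1+np.argmax(st[1:,4])
    c,_=cv2.findContours((l==i).astype(np.uint8),cv2.RETR_EXTERNAL,cv2.CHAIN_APPROX_NONE)
    P=onz(s,c[0][:,0,:],z)[:,:2]*1000
    return cv2.minAreaRect(P.astype(np.float32)),P
def roi(s,x,y,w,h):
    c=s["pixels"].astype(int); m=np.zeros(c.shape[:2],bool); m[y:y+h,x:x+w]=1; return c,m
E
python3 - <<'E'
from m import *
import pickle
t,s=pickle.load(open("s0.pkl","rb"))
for n,S,R in(("top",t,(350,165,88,80)),("scene",s,(330,210,104,90))):
    c,m=roi(S,*R); mx=c.max(2);mn=c.min(2)
    w=(m&(mn>110)&(mx-mn<40)).astype(np.uint8); d=(m&(mx<130)&(mx-mn<25)).astype(np.uint8)
    wf=w|d
    print(n,"housing50",rect_on(S,wf,.05)[0]); 
    # plate
    d2=cv2.morphologyEx(d,cv2.MORPH_OPEN,np.ones((2,2),np.uint8)); print(n,"plate62",rect_on(S,d2,.062)[0])
    cv2.imwrite(f"pics/m{n}.png",cv2.resize(np.hstack([wf,d2])[:, :]*255,(800,250)))
for n,S,R in(("top",t,(255,160,45,40)),("scene",s,(290,158,40,45))):
    c,m=roi(S,*R); mx=c.max(2);mn=c.min(2)
    b=(m&(mn>105)&(mx-mn<40)).astype(np.uint8)
    k,l,st,ce=cv2.connectedComponentsWithStats(b)
    for i in range(1,k): print(n,st[i],ce[i].round(2),"z84",onz(S,ce[i],.084).round(4)[0],"z19",onz(S,ce[i],.019).round(4)[0])
E
```

```text
top housing50 ((465.102294921875, -142.0825653076172), (181.3721923828125, 155.26513671875), 76.58335876464844)
top plate62 ((463.4788513183594, -144.9835205078125), (91.78009033203125, 93.95250701904297), 77.00310516357422)
scene housing50 ((450.40606689453125, -154.12423706054688), (197.2606201171875, 169.11842346191406), 76.73365020751953)
scene plate62 ((461.6976318359375, -151.27700805664062), (102.34967803955078, 104.90599822998047), 76.7178955078125)
top [265 168  22  15 193] [274.63 174.37] z84 [0.5453 0.1723 0.084 ] z19 [0.5602 0.1789 0.019 ]
top [283 181   2   3   3] [283.33 182.  ] z84 [0.5242 0.1495 0.084 ] z19 [0.538  0.1548 0.019 ]
top [286 182   5   8  30] [287.87 185.13] z84 [0.5156 0.1377 0.084 ] z19 [0.5289 0.1424 0.019 ]
scene [303 164  13   7  73] [309.16 167.01] z84 [0.5449 0.1724 0.084 ] z19 [0.6097 0.2357 0.019 ]
scene [300 173   2   4   4] [300.5 174.5] z84 [0.5032 0.1649 0.084 ] z19 [0.5643 0.2275 0.019 ]
scene [305 174  15   8  20] [313.4 179.2] z84 [0.5125 0.1249 0.084 ] z19 [0.5744 0.184  0.019 ]
scene [309 192   7   3  17] [312.29 193.  ] z84 [0.4677 0.0859 0.084 ] z19 [0.5258 0.1416 0.019 ]
```

```bash
python3 - <<'E'
from m import *
import pickle
t,s=pickle.load(open("s0.pkl","rb"))
for n,S,R in(("top",t,(255,160,45,40)),("scene",s,(290,155,40,48))):
    x,y,w,h=R
    c=cv2.resize(S["pixels"][y:y+h,x:x+w],None,fx=8,fy=8,interpolation=cv2.INTER_CUBIC).astype(int)
    mx=c.max(2);mn=c.min(2)
    for th in (95,115,140):
        b=((mn>th)&(mx-mn<45)).astype(np.uint8); b=cv2.morphologyEx(b,cv2.MORPH_OPEN,cv2.getStructuringElement(2,(23,23)))
        k,l,st,ce=cv2.connectedComponentsWithStats(b)
        for i in range(1,k):
            if st[i,4]<400: continue
            uv=(ce[i]+.5)/8-.5+[x,y]
            cc=cv2.findContours((l==i).astype(np.uint8),0,1)[0][0][:,0]; P=onz(S,(cc+.5)/8-.5+[x,y],.084)[:,:2]*1e3
            print(n,th,st[i,4]/64,uv.round(2),"z84",onz(S,uv,.084).round(4)[0],cv2.minEnclosingCircle(P.astype(np.float32)),"z19",onz(S,uv,.019).round(4)[0])
    # dark body
    b=((mx<75)&(mx-mn<30)).astype(np.uint8)
    g=c.astype(np.uint8)[:,:,::-1]; cv2.imwrite(f"pics/L{n}.png",np.hstack([g,np.dstack([b*255]*3)]))
# claws & floor in projector region, top and scene
for n,S,R in(("top",t,(375,178,42,45)),("scene",s,(355,215,60,50))):
    x,y,w,h=R
    c=cv2.resize(S["pixels"][y:y+h,x:x+w],None,fx=8,fy=8,interpolation=cv2.INTER_CUBIC).astype(int)
    b=(c.min(2)>150).astype(np.uint8)
    k,l,st,ce=cv2.connectedComponentsWithStats(b)
    for i in range(1,k):
        if st[i,4]>300:
            uv=(ce[i]+.5)/8-.5+[x,y]
            print(n,st[i,4]/64,uv.round(2),"z76",onz(S,uv,.076).round(4)[0],"z50",onz(S,uv,.05).round(4)[0])
    cv2.imwrite(f"pics/P{n}.png",c.astype(np.uint8)[:,:,::-1])
E
```

```text
top 95 189.96875 [274.22 173.96] z84 [0.5464 0.1734 0.084 ] ((550.773193359375, 175.10305786132812), 25.962265014648438) z19 [0.5614 0.18   0.019 ]
top 95 30.984375 [287.69 185.26] z84 [0.5153 0.1381 0.084 ] ((515.3033447265625, 138.63796997070312), 10.31956958770752) z19 [0.5285 0.1428 0.019 ]
top 115 142.953125 [274.75 174.21] z84 [0.5457 0.172  0.084 ] ((545.7810668945312, 171.8580780029297), 18.482065200805664) z19 [0.5606 0.1785 0.019 ]
top 115 26.828125 [287.77 185.22] z84 [0.5154 0.1379 0.084 ] ((515.1228637695312, 138.14718627929688), 9.57773494720459) z19 [0.5286 0.1426 0.019 ]
top 140 122.875 [274.73 174.24] z84 [0.5457 0.1721 0.084 ] ((545.7728881835938, 172.1059112548828), 17.056798934936523) z19 [0.5606 0.1786 0.019 ]
top 140 21.578125 [287.82 185.18] z84 [0.5155 0.1378 0.084 ] ((515.2882690429688, 138.14639282226562), 8.683281898498535) z19 [0.5287 0.1425 0.019 ]
scene 95 75.546875 [309.25 167.07] z84 [0.5448 0.1721 0.084 ] ((544.9306030273438, 172.33285522460938), 18.3994197845459) z19 [0.6096 0.2353 0.019 ]
scene 95 17.3125 [312.24 192.95] z84 [0.4678 0.0862 0.084 ] (
[... 549 characters left out ...]
399.85 191.27] z76 [ 0.4943 -0.1573  0.076 ] z50 [ 0.4991 -0.1617  0.05  ]
top 202.15625 [393.81 202.79] z76 [ 0.4638 -0.1398  0.076 ] z50 [ 0.468  -0.1439  0.05  ]
top 76.625 [392.61 215.44] z76 [ 0.4303 -0.1351  0.076 ] z50 [ 0.4338 -0.139   0.05  ]
top 76.796875 [383.09 220.51] z76 [ 0.4175 -0.1095  0.076 ] z50 [ 0.4207 -0.1129  0.05  ]
scene 13.0 [364.   217.97] z76 [ 0.4932 -0.0666  0.076 ] z50 [ 0.517  -0.0499  0.05  ]
scene 749.0 [388.61 238.85] z76 [ 0.4764 -0.1543  0.076 ] z50 [ 0.4997 -0.1406  0.05  ]
scene 184.21875 [377.91 245.62] z76 [ 0.4413 -0.1496  0.076 ] z50 [ 0.4634 -0.1358  0.05  ]
scene 199.21875 [361.62 257.42] z76 [ 0.3866 -0.1458  0.076 ] z50 [ 0.4067 -0.1318  0.05  ]
```

View pics/Ltop.png

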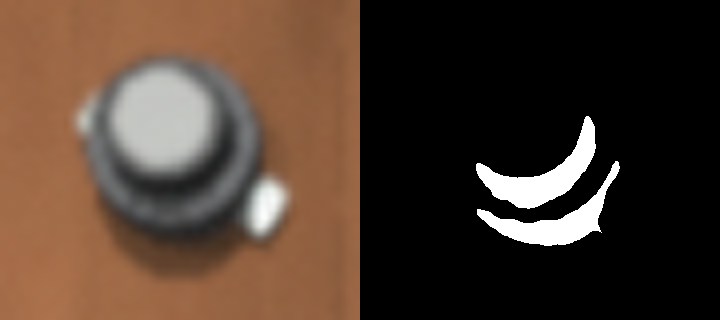

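View pics/Lscene.png

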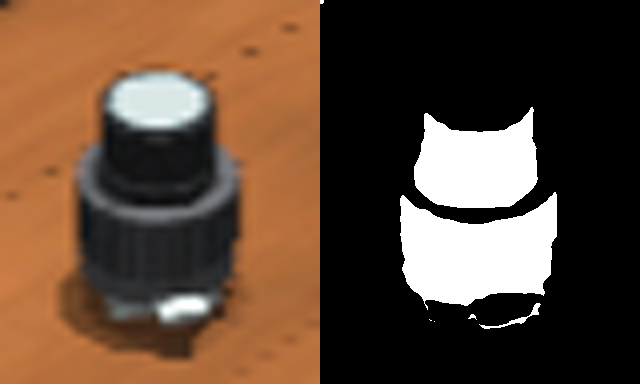

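View pics/Ptop.png

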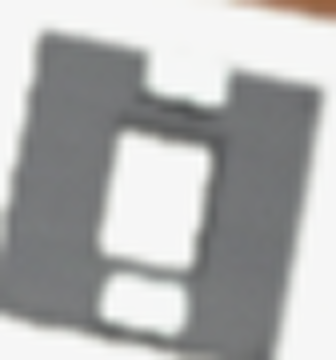

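View pics/Pscene.png

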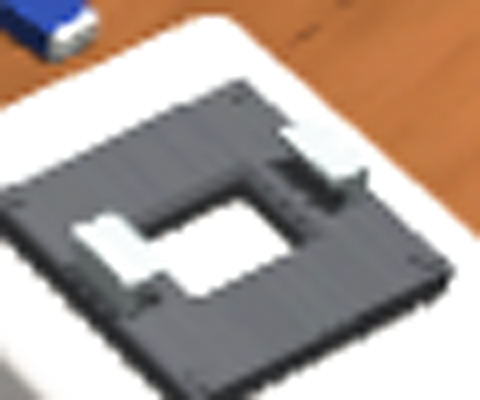

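```bash
cat > go.py <<'E'
import sys,numpy as np
from bench import robot
from scipy.spatial.transform import Rotation as R
# usage: go.py x y z(TCP) ; prints tool-frame shift in cm from measured pose
o=robot.get_obs(); r=R.from_euler("xyz",o["ee_rot"]).as_matrix()
d=np.array(list(map(float,sys.argv[1:4])))-o["tool_pos"]
print("t",round(o["time"],2),"pos",o["tool_pos"].round(4),"rpy",np.degrees(o["ee_rot"]).round(2),"jaw",np.degrees(np.arctan2(r[1,1],r[0,1])).round(2))
print("q",o["joint_positions"].round(2),"shift cm",(r.T@d*100).round(2),"F",o["wrist_force"].round(1),"w",o["width"].round(4))
E
python3 go.py 0.5453 0.1721 0.2
```

```text
t 0.2 pos [0.138  0.5321 0.2128] rpy [-1.7992e+02 -1.0000e-02  1.6546e+02] jaw 75.46Traceback (most recent call last):
  File "go.py", line 8, in <module>
    print("q",o["joint_positions"].round(2),"shift cm",(r.T@d*100).round(2),"F",o["wrist_force"].round(1),"w",o["width"].round(4))
                                                                                                              ^^^^^^^^^^^^^^^^
AttributeError: 'float' object has no attribute 'round'
```

Call:
{"op": "arm_command", "data": {"plan": [-4.85,-2.46,0,0,0,0,0,-4.85,-2.46,0,0,0,0,0,-4.85,-2.46,0,0,0,0,0,-4.85,-2.46,0,0,0,0,0,-4.85,-2.46,0,0,0,0,0,-4.85,-2.46,0,0,0,0,0,-4.85,-2.46,0,0,0,0,0,-4.85,-2.46,0,0,0,0,0]}}

```text
time: 1.2
tool_pos: [0.4653, 0.2431, 0.2134]
ee_rot: [3.141, -0.0, 2.888]
wrist_force: [0.1, 0.5, 0.0]
width: 0.0937
```

Call:
{"op": "arm_command", "data": {"plan": [-4.85,-2.46,0,0,0,0,0,-4.85,-2.46,0,0,0,0,0,0,0,0,0,0,0,0,0,0,0,0,0,0,0]}}

```text
time: 1.7
tool_pos: [0.5454, 0.1728, 0.2131]
ee_rot: [3.141, -0.001, 2.888]
wrist_force: [0.1, -0.4, 0.4]
width: 0.0941
```

```bash
python3 go.py 0.5453 0.1721 0.12
```

```text
t 1.7 pos [0.5454 0.1728 0.2131] rpy [ 1.7999e+02 -8.0000e-02  1.6545e+02] jaw 75.45Traceback (most recent call last):
  File "go.py", line 8, in <module>
    print("q",o["joint_positions"].round(2),"shift cm",(r.T@d*100).round(2),"F",o["wrist_force"].round(1),"w",o["width"].round(4))
                                                                                                              ^^^^^^^^^^^^^^^^
AttributeError: 'float' object has no attribute 'round'
```

Call:
{"op": "arm_command", "data": {"plan": [0,-0.07,3.5,0,0,0,0,0,0,3.5,0,0,0,0,0,0,3,0,0,0,0,0,0,0,0,0,0,0]}}

```text
time: 2.2
tool_pos: [0.5426, 0.1728, 0.1109]
ee_rot: [-3.139, -0.006, 2.89]
wrist_force: [-0.2, 0.1, -0.6]
width: 0.0938
```

```bash
sed -i 's/o\["width"\].round(4)/round(float(o["width"]),4)/' go.py && python3 - <<'E'
from m import *
t=cams.snapshot("top"); s=cams.snapshot("scene")
a=cv2.resize(t["pixels"][130:220,220:340,::-1],(400,300)); b=cv2.resize(s["pixels"][110:215,240:380,::-1],(400,300))
cv2.imwrite("pics/g1.png",np.hstack([a,b]))
E
python3 go.py 0.5453 0.1721 0.065
```

```text
t 2.3 pos [0.5454 0.1729 0.1147] rpy [1.7995e+02 6.0000e-02 1.6555e+02] jaw 75.55
q [ 0.21  0.17  1.47  0.    1.5  -1.11] shift cm [-0.01 -0.09  4.97] F [0.1 0.6 0.5] w 0.0939
```

View pics/g1.png

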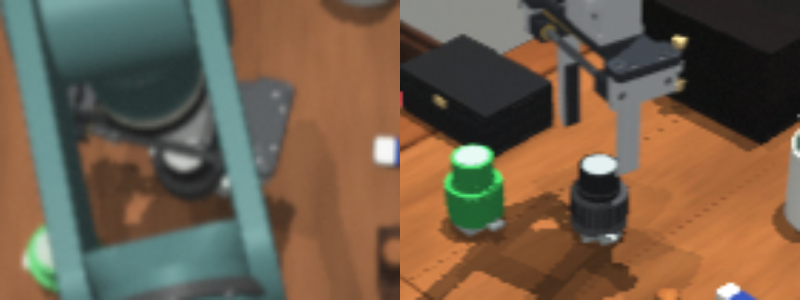

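The picture shows the open jaws above the black lens, one finger on each side (crop 565 and 628, with the lens at 600), and the green lens well clear. Next I descend and close.

Call:
{"op": "arm_command", "data": {"plan": [0,-0.09,2.5,0,0,0,0,0,0,2.45,0,0,0,0,0,0,0,0,0,0,0,0,0,0,0,0,0,0]}}

```text
time: 2.8
tool_pos: [0.5467, 0.1715, 0.0663]
ee_rot: [3.14, 0.003, 2.888]
wrist_force: [0.6, -0.7, 0.3]
width: 0.094
```

Call:
{"op": "arm_command", "data": {"plan": [0,0,0,0,0,0,1,0,0,0,0,0,0,1,0,0,0,0,0,0,1,0,0,0,0,0,0,1,0,0,0,0,0,0,1,0,0,0,0,0,0,1]}}

```text
time: 3.55
tool_pos: [0.5454, 0.1712, 0.0639]
ee_rot: [3.141, -0.0, 2.888]
wrist_force: [0.8, 1.1, 0.5]
width: 0.0417
```

```bash
python3 go.py 0.5453 0.1721 0.2
```

```text
t 3.55 pos [0.5454 0.1712 0.0639] rpy [ 1.7997e+02 -1.0000e-02  1.6546e+02] jaw 75.46
q [ 0.2   0.21  1.53  0.    1.4  -1.11] shift cm [  0.04   0.09 -13.61] F [0.8 1.1 0.5] w 0.0417
```

Call:
{"op": "arm_command", "data": {"plan": [0,0,-1.5,0,0,0,1,0,0,-3,0,0,0,1,0,0,-4,0,0,0,1,0,0,-4,0,0,0,1,0,0,-1.2,0,0,0,1,0,0,0,0,0,0,1,0,0,0,0,0,0,1]}}

```text
time: 4.42
tool_pos: [0.5443, 0.1707, 0.1984]
ee_rot: [-3.14, -0.004, 2.888]
wrist_force: [0.5, 0.1, -3.6]
width: 0.0413
```

```bash
python3 - <<'E'
from m import *
t=cams.snapshot("top"); s=cams.snapshot("scene")
a=cv2.resize(t["pixels"][130:220,220:340,::-1],(400,300)); b=cv2.resize(s["pixels"][70:175,240:380,::-1],(400,300))
cv2.imwrite("pics/g2.png",np.hstack([a,b]))
E
python3 go.py 0.463 -0.146 0.2
```

```text
t 4.53 pos [0.5444 0.1707 0.1985] rpy [-179.89   -0.23  165.46] jaw 75.46
q [ 0.2   0.14  1.34  0.    1.66 -1.11] shift cm [ -0.08 -32.7   -0.09] F [ 0.3 -1.1 -3.9] w 0.0414
```

View pics/g2.png

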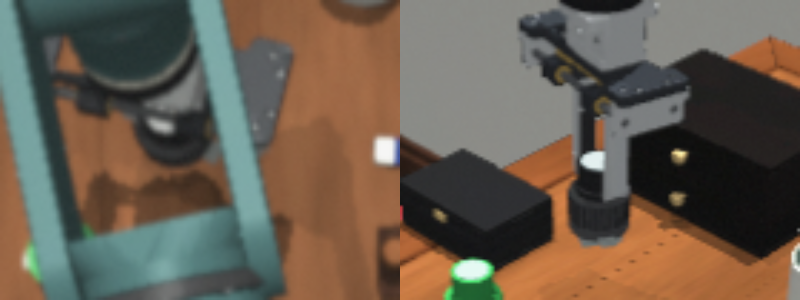

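The lens hangs upright in the jaws, held by its barrel. I carry it over the small projector and turn it.

Call:
{"op": "arm_command", "data": {"plan": [0,-3,0,0,0,0,1,0,-5,0,0,0,0,1,0,-5.5,0,0,0,0,1,0,-5.5,0,0,0,0,1,0,-5.5,0,0,0,0,1,0,-5,0,0,0,0,1,0,-3.2,0,0,0,0,1,0,0,0,0,0,-5,1]}}

```text
time: 5.52
tool_pos: [0.462, -0.1477, 0.1995]
ee_rot: [3.142, -0.003, 2.973]
wrist_force: [0.1, 0.4, -3.2]
width: 0.0415
```

Call:
{"op": "arm_command", "data": {"plan": [0,0,0,0,0,-6,1,0,0,0,0,0,-5.2,1,0,0,0,0,0,0,1,0,0,0,0,0,0,1]}}

```text
time: 6.02
tool_pos: [0.463, -0.1454, 0.2003]
ee_rot: [3.141, -0.001, -3.114]
wrist_force: [0.3, 0.3, -4.0]
width: 0.0417
```

```bash
python3 - <<'E'
from m import *
import pickle
t=cams.snapshot("top"); s=cams.snapshot("scene"); pickle.dump((t,s),open("s1.pkl","wb"))
a=cv2.resize(t["pixels"][150:250,340:460,::-1],(400,300),interpolation=cv2.INTER_CUBIC); b=cv2.resize(s["pixels"][150:300,300:500,::-1],(400,300),interpolation=cv2.INTER_CUBIC)
cv2.imwrite("pics/g3.png",np.hstack([a,b]))
E
python3 go.py 0.463 -0.146 0.2
```

```text
t 6.12 pos [ 0.4632 -0.1455  0.2006] rpy [ 1.7998e+02 -3.0000e-02 -1.7838e+02] jaw 91.62
q [-0.42 -0.05  1.54  0.    1.66 -2.02] shift cm [ 0.02 -0.05  0.06] F [-0.1 -0.5 -3.4] w 0.0414
```

View pics/g3.png

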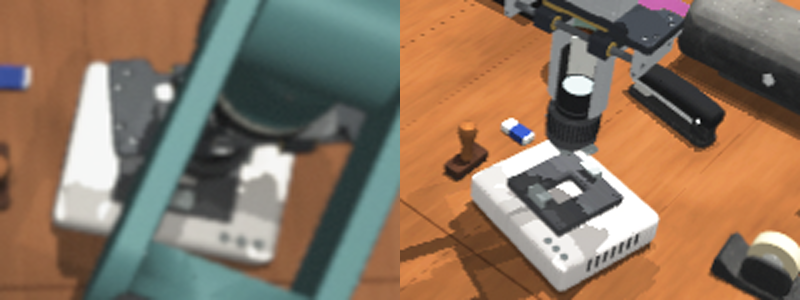

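```bash
cat > rec.py <<'E'
from m import *
def rectify(s,c,ang,z,half=.075,res=.0004):
    n=int(2*half/res); g=(np.arange(n)-n/2+.5)*res
    X,Y=np.meshgrid(g,-g)  # image right=+x', up=+y'
    a=np.radians(ang); P=np.c_[(c[0]+np.cos(a)*X-np.sin(a)*Y).ravel(),(c[1]+np.sin(a)*X+np.cos(a)*Y).ravel(),np.full(n*n,z)]
    uv=proj(s,P).astype(np.float32).reshape(n,n,2)
    return cv2.remap(s["pixels"],uv[...,0],uv[...,1],cv2.INTER_CUBIC),g
E
python3 - <<'E'
from rec import *
import pickle
t,s=pickle.load(open("s0.pkl","rb"))
out=[]
for n,S in(("top",t),("scene",s)):
    r,g=rectify(S,(.463,-.146),-13.3,.062)
    out.append(r)
    gr=cv2.cvtColor(r,cv2.COLOR_RGB2GRAY).astype(float); N=len(g); 
    def edges(p): d=np.diff(cv2.GaussianBlur(p.reshape(1,-1),(0,0),2)[0]); return [(round((g[i]+.0002)*1000,1),round(d[i],1)) for i in range(2,len(d)-2) if abs(d[i])>2.5 and abs(d[i])==abs(d[i-2:i+3]).max()]
    ix=lambda v:int(round(v/1000/.0004+N/2))
    # profiles along x' at y' bands, along y' at x' bands (y up => row flipped)
    for y in (-40,-30,-24,24,30,40):
        rr=N-ix(y); print(n,"along x at y",y,edges(gr[rr-5:rr+6].mean(0)))
    for x in (-40,-30,-26,-10,0,10,26,30,40):
        cc=ix(x); print(n,"along y at x",x,edges(gr[::-1][:,cc-5:cc+6].mean(1)))
    for y in (-8,0,8):
        rr=N-ix(y); print(n,"along x at y",y,edges(gr[rr-5:rr+6].mean(0)))
cv2.imwrite("pics/r0.png",cv2.resize(np.hstack(out)[:,:,::-1],(800,400)))
E
```

```text
top along x at y -40 [(np.float64(-72.8), np.float64(10.1)), (np.float64(-46.8), np.float64(-9.2)), (np.float64(52.0), np.float64(10.3)), (np.float64(73.2), np.float64(-5.4))]
top along x at y -30 [(np.float64(-72.4), np.float64(10.0)), (np.float64(-46.8), np.float64(-10.8)), (np.float64(51.6), np.float64(10.2)), (np.float64(73.2), np.float64(-5.5))]
top along x at y -24 [(np.float64(-72.4), np.float64(9.5)), (np.float64(-46.0), np.float64(-10.9)), (np.float64(52.0), np.float64(9.9)), (np.float64(73.2), np.float64(-5.2))]
top along x at y 24 [(np.float64(-72.4), np.float64(9.9)), (np.float64(-46.0), np.float64(-11.0)), (np.float64(52.0), np.float64(9.8)), (np.float64(73.2), np.float64(-4.8))]
top along x at y 30 [(np.float64(-72.4), np.float64(9.5)), (np.float64(-46.4), np.float64(-10.9)), (np.float64(52.0), np.float64(9.9)), (np.float64(73.2), np.float64(-5.3))]
top along x at y 40 [(np.float64(-72.0), np.float64(9.6)), (np.float64(-46.4), np.float64(-10.8)), (np.float64(52.0), np.float64(9.6)), (np.float64(73.2), np.float64(-4.8))]
top along y at x -40 [(np.float64(-44.0), np.float
[... 6695 characters left out ...]
loat64(43.2), np.float64(11.2)), (np.float64(49.2), np.float64(4.4)), (np.float64(53.6), np.float64(-3.7)), (np.float64(56.8), np.float64(6.9)), (np.float64(65.2), np.float64(-12.4))]
scene along x at y 8 [(np.float64(-53.2), np.float64(-19.7)), (np.float64(-47.2), np.float64(2.9)), (np.float64(-42.4), np.float64(3.1)), (np.float64(-34.0), np.float64(19.0)), (np.float64(-8.8), np.float64(-4.9)), (np.float64(-6.0), np.float64(4.2)), (np.float64(9.6), np.float64(-4.8)), (np.float64(16.0), np.float64(-15.3)), (np.float64(22.0), np.float64(4.8)), (np.float64(27.6), np.float64(3.7)), (np.float64(32.8), np.float64(-6.3)), (np.float64(44.0), np.float64(16.8)), (np.float64(65.2), np.float64(-12.6))]
```

View pics/r0.png

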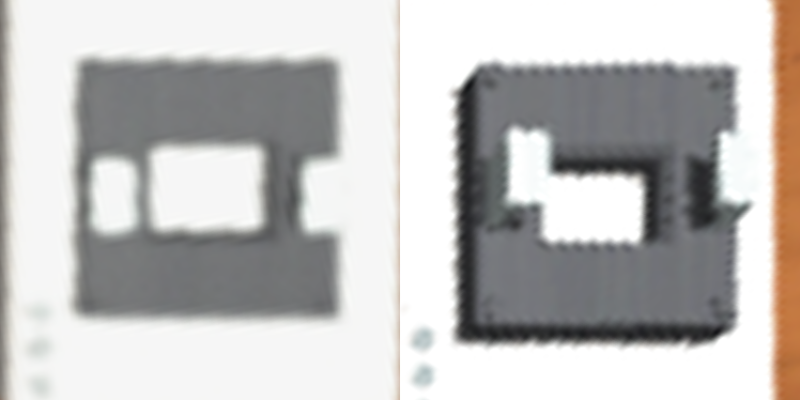

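Both views rectified to z = 62 mm show the plate square to my -13.3° axes and 97–98 mm wide, which matches 98. Its centre is about (+2.2, +1.8) mm from my guess in the scene view and (+3, +3.8) mm in the top view. Next I check the held lens against the TCP in the scene camera, just above the mount.

Call:
{"op": "arm_command", "data": {"plan": [-0.3,0.15,2,0,0,0,1,0,0,3,0,0,0,1,0,0,1.8,0,0,0,1,0,0,0,0,0,0,1,0,0,0,0,0,0,1]}}

```text
time: 6.75
tool_pos: [0.4669, -0.1443, 0.1341]
ee_rot: [-3.141, 0.002, -3.113]
wrist_force: [0.2, 0.1, -4.7]
width: 0.042
```

```bash
cat > cap.py <<'E'
from m import *
def cap(S,R,z,th=110):
    x,y,w,h=R; k=8
    c=cv2.resize(S["pixels"][y:y+h,x:x+w],None,fx=k,fy=k,interpolation=cv2.INTER_CUBIC).astype(int)
    b=((c.min(2)>th)).astype(np.uint8); n,l,st,ce=cv2.connectedComponentsWithStats(b)
    i=1+np.argmax(st[1:,4]); cc=cv2.findContours((l==i).astype(np.uint8),0,1)[0][0][:,0]
    P=onz(S,(cc+.5)/k-.5+[x,y],z)[:,:2]*1e3
    return (ce[i]+.5)/k-.5+[x,y], onz(S,(ce[i]+.5)/k-.5+[x,y],z)[0], cv2.minEnclosingCircle(P.astype(np.float32))
E
python3 - <<'E'
from cap import *
import pickle
t=cams.snapshot("top"); s=cams.snapshot("scene"); pickle.dump((t,s),open("s2.pkl","wb"))
o=robot.get_obs(); print(o["tool_pos"])
a=cv2.resize(t["pixels"][150:250,340:460,::-1],(400,300),interpolation=cv2.INTER_CUBIC); b=cv2.resize(s["pixels"][180:280,330:450,::-1],(400,300),interpolation=cv2.INTER_CUBIC)
cv2.imwrite("pics/g4.png",np.hstack([a,b]))
E
python3 go.py 0.466 -0.144 0.2
```

```text
[ 0.46712695 -0.14437751  0.13449112]
t 6.85 pos [ 0.4671 -0.1444  0.1345] rpy [-1.7993e+02  1.5000e-01 -1.7835e+02] jaw 91.65
q [-0.42 -0.02  1.64  0.    1.52 -2.02] shift cm [ 0.09  0.03 -6.55] F [-0.4 -0.3 -3.8] w 0.0413
```

View pics/g4.png

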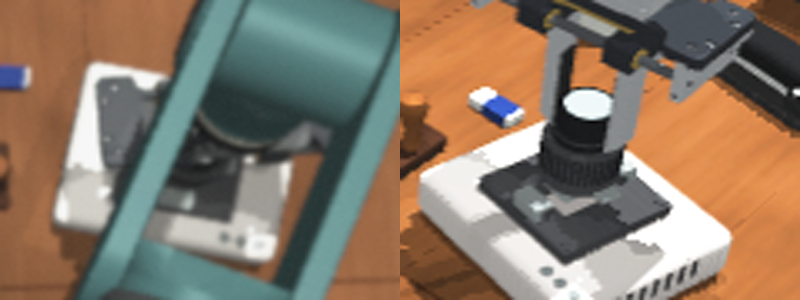

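```bash
python3 - <<'E'
from cap import *
import pickle
t,s=pickle.load(open("s2.pkl","rb"))
for th in(120,150,175): print(cap(s,(378,206,19,18),.1545,th))
t,s=pickle.load(open("s1.pkl","rb"))
for th in(120,150,175): print(cap(s,(380,184,18,17),.2206,th))
E
```

```text
(array([388.89892072, 214.74802243]), array([ 0.46826741, -0.15047767,  0.1545    ]), ((476.191162109375, -154.85659790039062), 31.60124969482422))
(array([386.2405086 , 214.26382351]), array([ 0.46543932, -0.14521438,  0.1545    ]), ((465.9781188964844, -145.14605712890625), 17.223726272583008))
(array([386.14225896, 214.2483797 ]), array([ 0.46532804, -0.14502462,  0.1545    ]), ((465.6481018066406, -144.99456787109375), 16.654640197753906))
(array([390.15926995, 190.69216788]), array([ 0.46774064, -0.14528957,  0.2206    ]), ((469.3139953613281, -150.06361389160156), 31.018104553222656))
(array([388.80378562, 192.16130716]), array([ 0.46162752, -0.1462017 ,  0.2206    ]), ((462.5424499511719, -146.26148986816406), 17.522281646728516))
(array([388.73135903, 192.15759289]), array([ 0.46152943, -0.14608258,  0.2206    ]), ((462.24334716796875, -146.08982849121094), 16.81168556213379))
```

```bash
python3 - <<'E'
from rec import *
import pickle
t,s=pickle.load(open("s2.pkl","rb"))
c=(.4654,-.1451); out=[]
for z in (.0705+.019,.0705):
    r,g=rectify(s,c,-13.3,z,.05,.00025); 
    r=r.copy(); cv2.line(r,(200,0),(200,399),(255,0,0),1); out.append(r)
cv2.imwrite("pics/r2.png",np.hstack(out)[:,:,::-1])
E
```

```text
(no output)
```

View pics/r2.png

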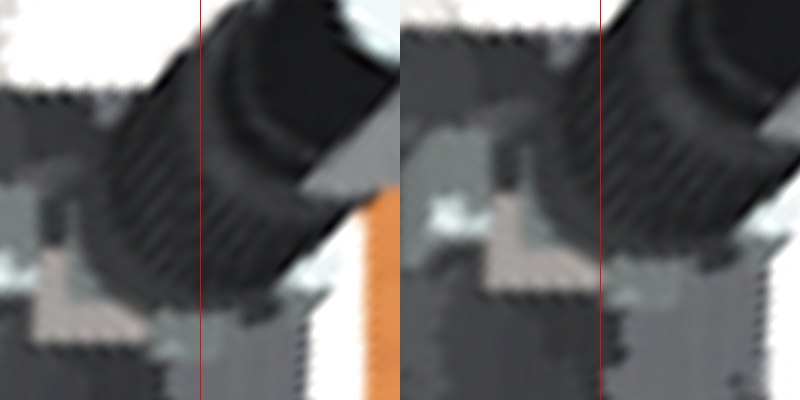

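```bash
python3 - <<'E'
from rec import *
import pickle
t,s=pickle.load(open("s2.pkl","rb"))
c=(.4654,-.1451); out=[]
for z in (.0705+.019,.0705):
    r,g=rectify(s,c,-13.3,z,.05,.000125); 
    r=cv2.convertScaleAbs(r[330:,60:520],alpha=1.5,beta=-30); out.append(r)
g=np.hstack(out); g=cv2.resize(g,(800,int(g.shape[0]*800/g.shape[1]))); cv2.imwrite("pics/r3.png",g[:,:,::-1])
b=cv2.resize(s["pixels"][225:262,365:412,::-1],None,fx=16,fy=16,interpolation=cv2.INTER_CUBIC); cv2.imwrite("pics/r4.png",b)
E
```

```text
(no output)
```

View pics/r3.png

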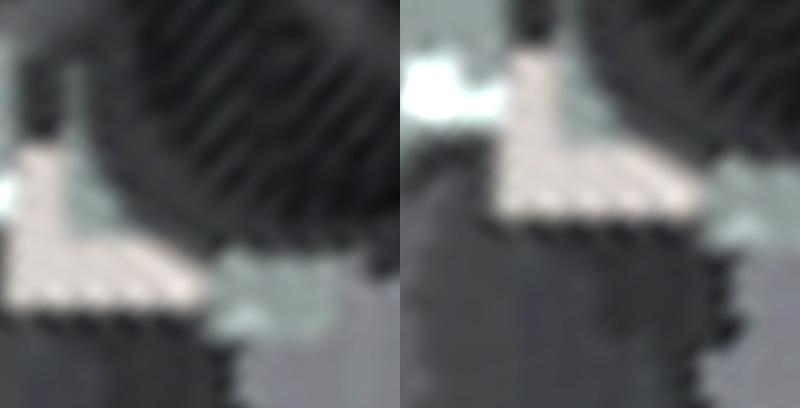

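View pics/r4.png

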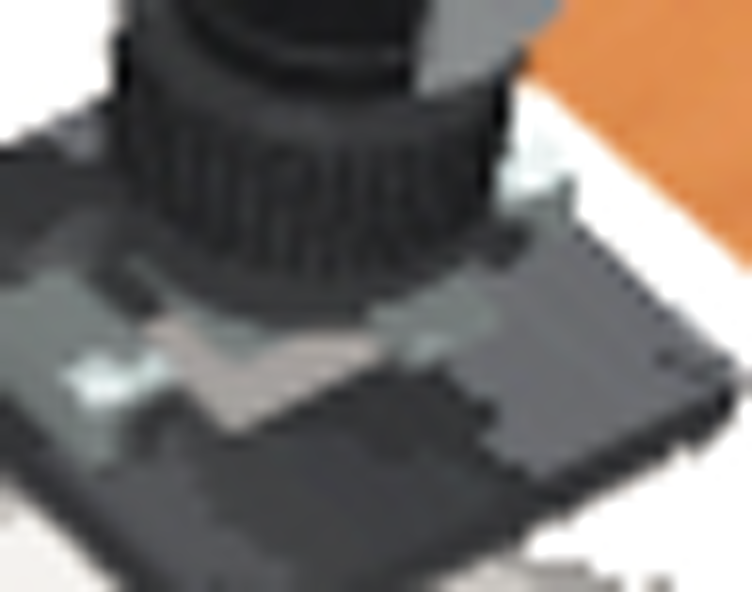

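The foot's edges run parallel to the opening's edges, with the foot's -x side measured at -19.8 mm (20 expected). The held lens axis in this camera is (0.4654, -0.1451) and the mount is (0.4656, -0.1448). Both agree well, so I lower it gently.

Call:
{"op": "arm_command", "data": {"plan": [0,0,0.5,0,0,0,1,0,0,0.4,0,0,0,1,0,0,0.3,0,0,0,1,0,0,0,0,0,0,1,0,0,0,0,0,0,1]}}

```text
time: 7.48
tool_pos: [0.4684, -0.1441, 0.1245]
ee_rot: [-3.14, 0.007, -3.112]
wrist_force: [0.4, 2.2, 6.9]
width: 0.0415
```

```bash
python3 go.py 0.466 -0.144 0.114
```

```text
t 7.47 pos [ 0.4684 -0.1441  0.1245] rpy [-179.94    0.38 -178.33] jaw 91.67
q [-0.42 -0.02  1.65  0.    1.5  -2.02] shift cm [0.25 0.01 1.05] F [0.4 2.2 6.9] w 0.0415
```

```bash
python3 - <<'E'
from cap import *
from rec import *
import pickle
s=cams.snapshot("scene"); pickle.dump(s,open("s3.pkl","wb"))
o=robot.get_obs(); zb=o["tool_pos"][2]-.0639; print(o["tool_pos"],o["wrist_force"],o["wrist_torque"])
for th in(150,175): print(cap(s,(378,208,17,18),zb+.084,th))
b=cv2.resize(s["pixels"][205:265,360:420,::-1],None,fx=10,fy=10,interpolation=cv2.INTER_CUBIC); cv2.imwrite("pics/r5.png",b)
E
```

```text
[ 0.4684465  -0.14405582  0.12452275] [0.10905946 1.435267   7.27923125] [0.56767223 0.15599474 0.03305104]
(array([386.01918704, 217.08479605]), array([ 0.46709229, -0.14465993,  0.14462275]), ((467.7488098144531, -144.47970581054688), 16.893409729003906))
(array([385.91967266, 217.06752579]), array([ 0.46698289, -0.14446319,  0.14462275]), ((467.38299560546875, -144.44015502929688), 16.45722198486328))
```

View pics/r5.png

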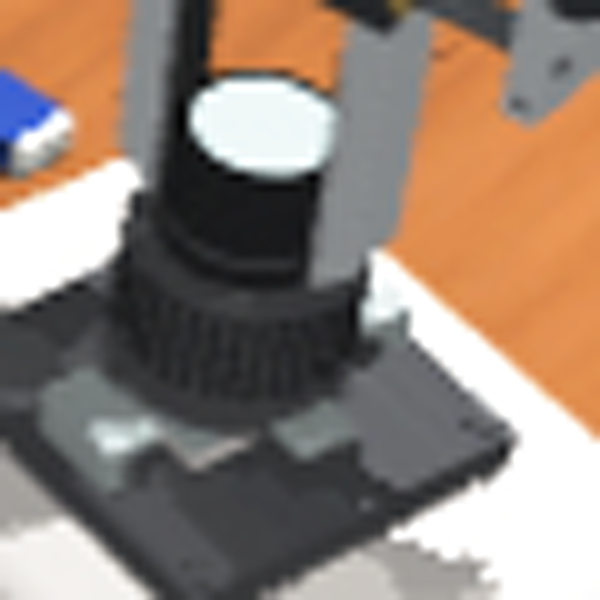

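```bash
python3 - <<'E'
from rec import *
import pickle
s=pickle.load(open("s3.pkl","rb")); s0=pickle.load(open("s0.pkl","rb"))[1]
out=[]
for S,z in ((s0,.062),(s,.062),(s,.0606)):
    r,g=rectify(S,(.463,-.146),-13.3,z,.03,.0001)
    r=cv2.convertScaleAbs(r[300:,:400],alpha=1.3,beta=-20); 
    for k in range(0,400,50): cv2.line(r,(k,0),(k,5 if k%100 else 12),(255,0,0),1); 
    for k in range(0,300,50): cv2.line(r,(0,k),(5 if k%100 else 12,k),(255,0,0),1)
    out.append(r)
g=np.hstack(out); cv2.imwrite("pics/r6.png",cv2.resize(g,(800,200))[:,:,::-1])
cv2.imwrite("pics/r7.png",cv2.resize(np.hstack(out[1:]),(800,300))[:,:,::-1])
E
```

```text
(no output)
```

View pics/r6.png

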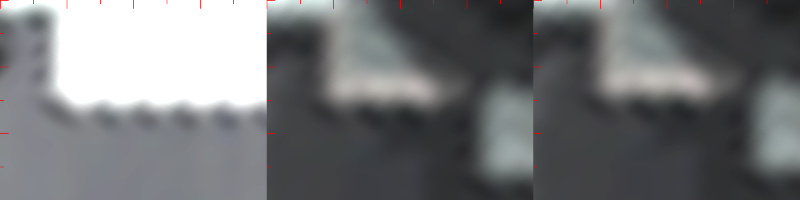

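View pics/r7.png

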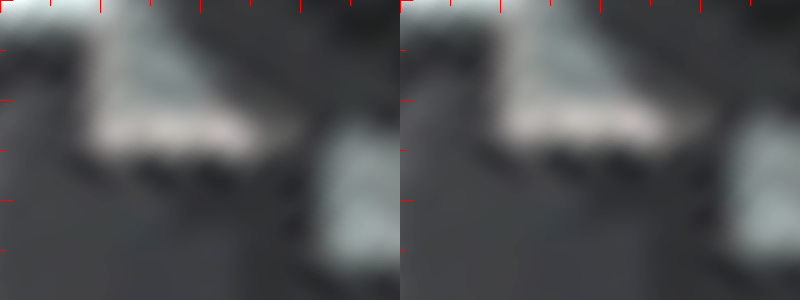

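Call:
{"op": "arm_command", "data": {"plan": [0,0,-0.6,0,0,0,1,0,0,0,0,0,0,1,0,0,0,0,0,0,1]}}

```text
time: 7.9
tool_pos: [0.4658, -0.1439, 0.1261]
ee_rot: [3.141, -0.001, -3.113]
wrist_force: [-0.0, 0.4, -3.9]
width: 0.0417
```

```bash
python3 - <<'E'
from cap import *
from rec import *
import pickle
s=cams.snapshot("scene"); pickle.dump(s,open("s4.pkl","wb"))
o=robot.get_obs(); zb=o["tool_pos"][2]-.0639; print(o["tool_pos"],o["ee_rot"],o["wrist_force"],o["wrist_torque"])
for th in(150,175): print(cap(s,(378,208,17,16),zb+.084,th))
b=cv2.resize(s["pixels"][205:265,360:420,::-1],None,fx=10,fy=10,interpolation=cv2.INTER_CUBIC); cv2.imwrite("pics/r8.png",b)
E
```

```text
[ 0.46574281 -0.14380466  0.12605139] [ 3.14082293e+00 -1.55510055e-03 -3.11273209e+00] [ 0.67695304 -1.04668002 -2.82636269] [-0.01607631  0.04423677 -0.02236752]
(array([385.28949022, 217.07009427]), array([ 0.46450452, -0.14435381,  0.14615139]), ((464.5967102050781, -144.20541381835938), 17.422487258911133))
(array([385.25300842, 217.0582694 ]), array([ 0.46447934, -0.14427073,  0.14615139]), ((465.0448303222656, -144.141845703125), 16.37940216064453))
```

View pics/r8.png

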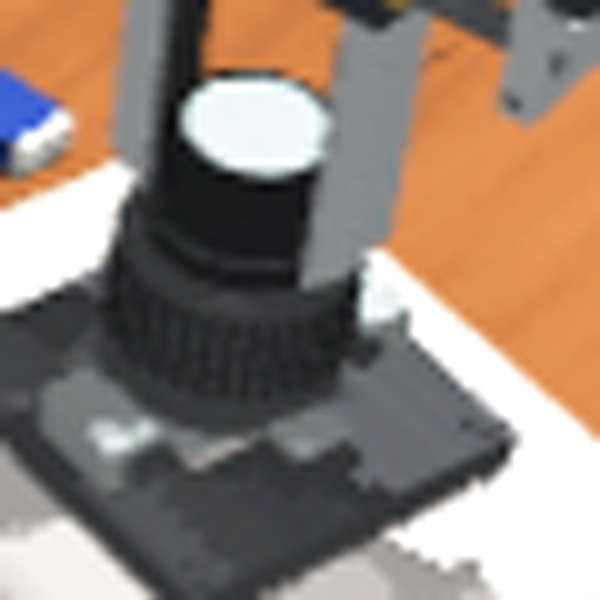

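Call:
{"op": "arm_command", "data": {"plan": [-0.25,0.1,0,0,0,0,1,0,0,0.25,0,0,0,1,0,0,0.2,0,0,0,1,0,0,0,0,0,0,1,0,0,0,0,0,0,1]}}

```text
time: 8.57
tool_pos: [0.4689, -0.1429, 0.1223]
ee_rot: [-3.142, 0.0, -3.113]
wrist_force: [2.1, 0.4, -4.2]
width: 0.0417
```

```bash
python3 - <<'E'
from bench import robot
o=robot.get_obs(); print(o["tool_pos"].round(4),o["ee_rot"].round(4),o["wrist_force"].round(2),o["wrist_torque"].round(2))
E
```

```text
[ 0.4689 -0.1429  0.1223] [-3.1416e+00  4.0000e-04 -3.1126e+00] [ 2.11  0.42 -4.21] [-0.04 -0.35 -0.06]
```

Call:
{"op": "arm_command", "data": {"plan": [-0.06,0.02,0.2,0,0,0,1,0,0,0.2,0,0,0,1,0,0,0.2,0,0,0,1,0,0,0,0,0,0,1,0,0,0,0,0,0,1]}}

```text
time: 9.2
tool_pos: [0.4692, -0.1428, 0.1162]
ee_rot: [-3.142, -0.0, -3.113]
wrist_force: [0.7, -1.5, -3.6]
width: 0.0414
```

```bash
python3 - <<'E'
from bench import robot
o=robot.get_obs(); print(o["tool_pos"].round(4),o["ee_rot"].round(4),o["wrist_force"].round(2),o["wrist_torque"].round(2))
E
```

```text
[ 0.4692 -0.1428  0.1162] [-3.1415e+00 -3.0000e-04 -3.1127e+00] [ 0.73 -1.53 -3.65] [-0.25 -0.21  0.02]
```

It is sliding into the opening at free weight, with the foot underside about 2 mm above the floor. I continue to the floor.

Call:
{"op": "arm_command", "data": {"plan": [0,0,0.15,0,0,0,1,0,0,0.1,0,0,0,1,0,0,0.05,0,0,0,1,0,0,0,0,0,0,1,0,0,0,0,0,0,1]}}

```text
time: 9.82
tool_pos: [0.4694, -0.1428, 0.1139]
ee_rot: [-3.141, 0.0, -3.113]
wrist_force: [-0.7, 0.0, 0.3]
width: 0.0417
```

```bash
python3 - <<'E'
from cap import *
import pickle
s=cams.snapshot("scene"); pickle.dump(s,open("s5.pkl","wb"))
o=robot.get_obs(); print(o["tool_pos"].round(4),o["ee_rot"].round(4),o["wrist_force"].round(2),o["wrist_torque"].round(2))
print(cap(s,(378,208,18,20),.134,160))
b=cv2.resize(s["pixels"][205:265,360:420,::-1],None,fx=10,fy=10,interpolation=cv2.INTER_CUBIC); cv2.imwrite("pics/r9.png",b)
E
```

```text
[ 0.4694 -0.1428  0.1139] [-3.1414e+00  3.0000e-04 -3.1126e+00] [-1.1  -1.   -0.09] [-0.16  0.16  0.02]
(array([385.32022194, 220.11976339]), array([ 0.46800865, -0.1433976 ,  0.134     ]), ((467.8424377441406, -143.18104553222656), 17.34510040283203))
```

View pics/r9.png

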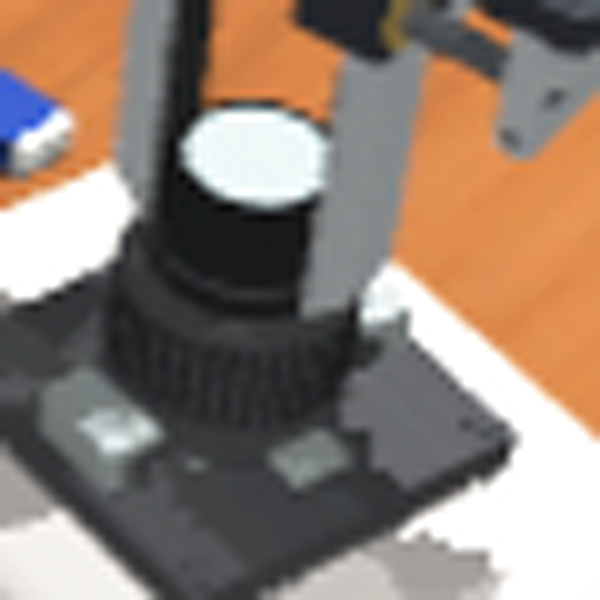

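The foot is in: TCP z 0.1139 equals the floor 0.050 plus the grasp offset 0.0639, and the weight is off the wrist. A light press confirms it before I release.

Call:
{"op": "arm_command", "data": {"plan": [0,0,0.12,0,0,0,1,0,0,0,0,0,0,1,0,0,0,0,0,0,1]}}

```text
time: 10.25
tool_pos: [0.4695, -0.1427, 0.1138]
ee_rot: [-3.141, 0.001, -3.113]
wrist_force: [-2.0, -0.0, 5.8]
width: 0.0415
```

```bash
python3 go.py 0.469 -0.143 0.092
```

```text
t 10.25 pos [ 0.4695 -0.1427  0.1138] rpy [-1.7998e+02  5.0000e-02 -1.7834e+02] jaw 91.66
q [-0.41 -0.    1.66  0.    1.48 -2.01] shift cm [ 0.05 -0.02  2.18] F [-2.  -0.   5.8] w 0.0415
```

Call:
{"op": "arm_command", "data": {"plan": [0,0,-0.1,0,0,0,1,0,0,0,0,0,0,0.9,0,0,0,0,0,0,0,0,0,0,0,0,0,0,0,0,0,0,0,0,0,0,0,0,0,0,0,0,0,0,0,0,0,0,0]}}

```text
time: 11.12
tool_pos: [0.4693, -0.1427, 0.1132]
ee_rot: [3.141, -0.0, -3.113]
wrist_force: [0.6, -0.2, -0.3]
width: 0.0882
```

```bash
python3 - <<'E'
from cap import *
import pickle
s=cams.snapshot("scene"); pickle.dump(s,open("s6.pkl","wb"))
print(cap(s,(378,208,18,20),.134,160))
b=cv2.resize(s["pixels"][205:265,360:420,::-1],None,fx=10,fy=10,interpolation=cv2.INTER_CUBIC); cv2.imwrite("pics/r10.png",b)
E
python3 go.py 0.469 -0.143 0.091
```

```text
(array([384.70534955, 220.42218267]), array([ 0.46621855, -0.14300299,  0.134     ]), ((466.22161865234375, -142.53109741210938), 17.002180099487305))
t 11.18 pos [ 0.4693 -0.1427  0.1132] rpy [ 179.99    0.   -178.34] jaw 91.66
q [-0.41 -0.    1.66  0.    1.48 -2.01] shift cm [ 0.03 -0.03  2.22] F [ 0.3  0.5 -0.2] w 0.0918
```

View pics/r10.png

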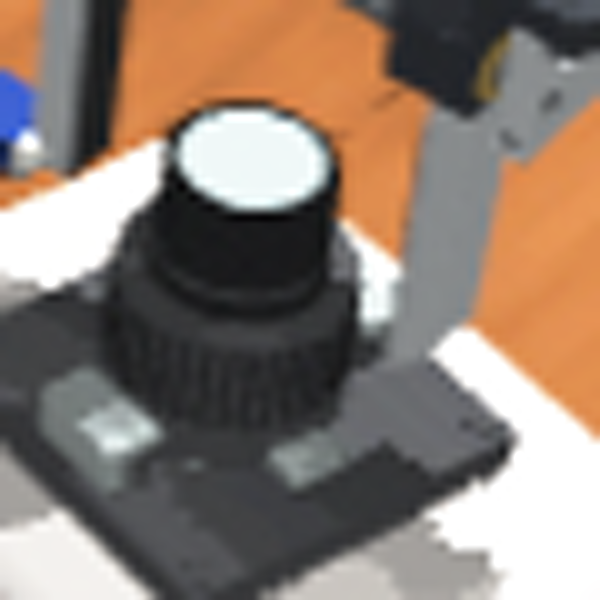

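The lens is released and seated upright. The cap moved back 1.8 mm as a small tilt relaxed, which is within the play. Now I lower the open jaws onto the ring, with fingertips at about 83 mm and the claws at 76 mm, and close.

Call:
{"op": "arm_command", "data": {"plan": [0.17,0.02,0.5,0,0,0,0,0,0,1,0,0,0,0,0,0,0.7,0,0,0,0,0,0,0,0,0,0,0,0,0,0,0,0,0,0]}}

```text
time: 11.8
tool_pos: [0.4677, -0.1426, 0.0913]
ee_rot: [3.142, 0.0, -3.113]
wrist_force: [-0.1, 0.3, -0.1]
width: 0.094
```

Call:
{"op": "arm_command", "data": {"plan": [0,0,0,0,0,0,1,0,0,0,0,0,0,1,0,0,0,0,0,0,1,0,0,0,0,0,0,1,0,0,0,0,0,0,1]}}

```text
time: 12.42
tool_pos: [0.4676, -0.1423, 0.0914]
ee_rot: [3.141, 0.0, -3.113]
wrist_force: [-0.7, 0.3, 0.6]
width: 0.0575
```

```bash
python3 go.py 0.4675 -0.1427 0.091; python3 - <<'E'
from cap import *
s=cams.snapshot("scene"); print(cap(s,(378,208,18,20),.134,160))
b=cv2.resize(s["pixels"][205:265,360:420,::-1],None,fx=10,fy=10,interpolation=cv2.INTER_CUBIC); cv2.imwrite("pics/r11.png",b)
E
```

```text
t 12.43 pos [ 0.4676 -0.1423  0.0914] rpy [ 1.7997e+02  1.0000e-02 -1.7834e+02] jaw 91.66
q [-0.41  0.01  1.7   0.    1.43 -2.01] shift cm [ 0.02 -0.04  0.04] F [-0.7  0.3  0.6] w 0.0575
(array([384.71773074, 220.43060996]), array([ 0.46621534, -0.14304033,  0.134     ]), ((466.37359619140625, -142.56834411621094), 16.91347312927246))
```

View pics/r11.png

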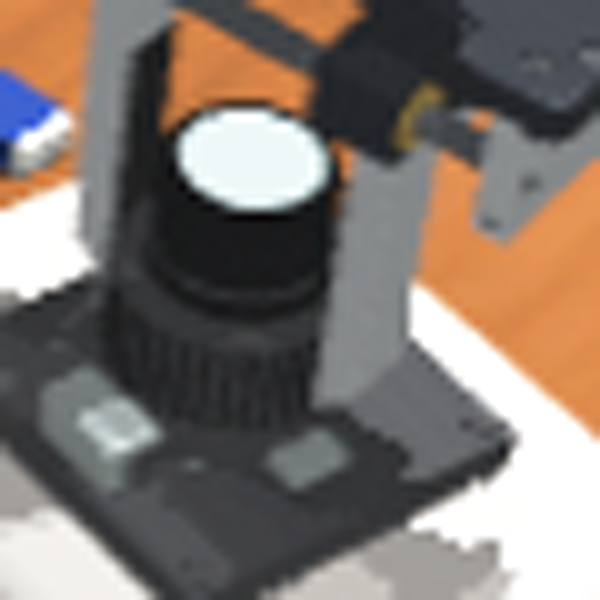

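The jaws hold the ring at a width of 57.5 mm, close to its 58, and the lens has not shifted. Clockwise from above is + about the tool's z, so I turn that way.

Call:
{"op": "arm_command", "data": {"plan": [0,0,0,0,0,5,1,0,0,0,0,0,8,1,0,0,0,0,0,8,1,0,0,0,0,0,8,1,0,0,0,0,0,8,1,0,0,0,0,0,8,1]}}

```text
time: 13.22
tool_pos: [0.4679, -0.1434, 0.0914]
ee_rot: [-3.141, 0.002, 2.381]
wrist_force: [-0.4, -2.0, -0.6]
width: 0.0574
```

```bash
python3 - <<'E'
from bench import robot,cams
import cv2
o=robot.get_obs(); print(o["tool_pos"].round(4),o["ee_rot"].round(3),o["wrist_force"].round(2),o["wrist_torque"].round(2),o["joint_positions"].round(2),o["width"])
s=cams.snapshot("scene")
b=cv2.resize(s["pixels"][205:265,360:420,::-1],None,fx=10,fy=10,interpolation=cv2.INTER_CUBIC); cv2.imwrite("pics/r12.png",b)
E
```

```text
[ 0.4679 -0.1434  0.0914] [-3.141e+00  2.000e-03  2.381e+00] [-0.43 -2.03 -0.55] [-0.42 -0.03  0.21] [-0.41  0.01  1.7  -0.    1.43 -1.22] 0.05736461049684737
```

View pics/r12.png

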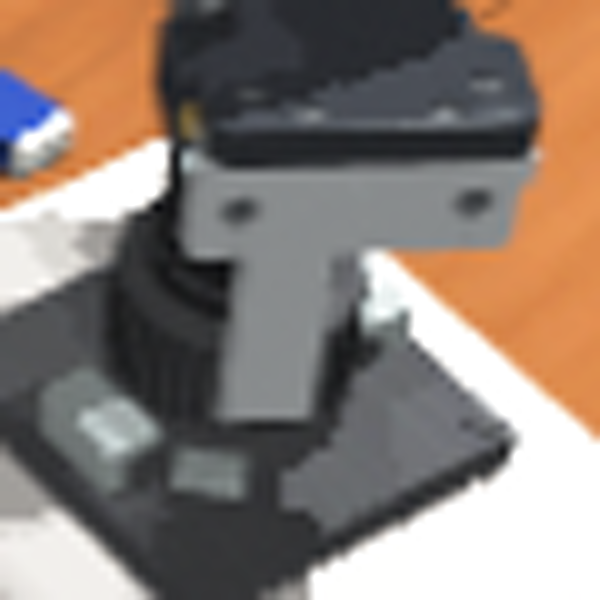

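The tab has swung clockwise from crop (305,460) to (210,470), turning with the tool, and the wrist feels 0.21 N m of spring torque. I go on.

Call:
{"op": "arm_command", "data": {"plan": [0,0,0,0,0,8,1,0,0,0,0,0,8,1,0,0,0,0,0,8,1,0,0,0,0,0,8,1,0,0,0,0,0,8,1,0,0,0,0,0,5,1,0,0,0,0,0,5,1,0,0,0,0,0,0,1]}}

```text
time: 14.28
tool_pos: [0.4678, -0.1434, 0.0914]
ee_rot: [3.141, 0.002, 1.516]
wrist_force: [0.3, -2.6, -0.1]
width: 0.0576
```

```bash
python3 - <<'E'
from bench import robot,cams
import cv2
o=robot.get_obs(); print(o["tool_pos"].round(4),o["ee_rot"].round(3),o["wrist_force"].round(2),o["wrist_torque"].round(2),o["joint_positions"].round(2),o["width"])
s=cams.snapshot("scene")
b=cv2.resize(s["pixels"][205:265,360:420,::-1],None,fx=10,fy=10,interpolation=cv2.INTER_CUBIC); cv2.imwrite("pics/r13.png",b)
E
```

```text
[ 0.4678 -0.1434  0.0914] [3.141e+00 2.000e-03 1.516e+00] [ 0.34 -2.55 -0.11] [-0.69  0.03  0.64] [-0.41  0.01  1.7  -0.    1.43 -0.36] 0.057626428589808196
```

View pics/r13.png

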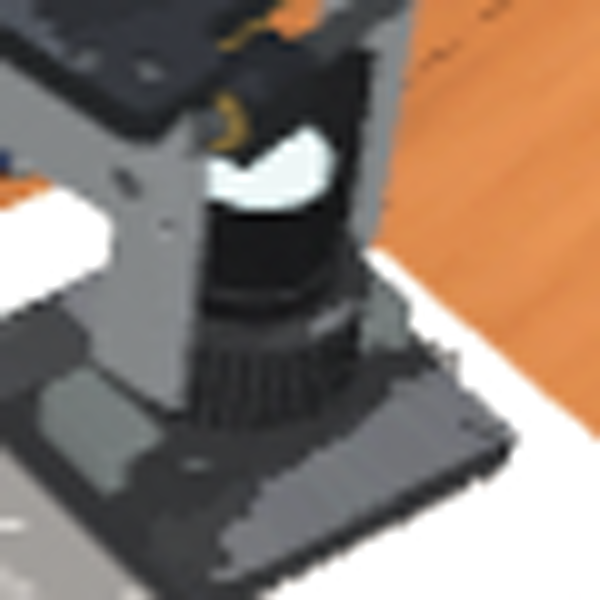

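The tool turned 94.8° and the torque rose to 0.64 N m, well over the 0.2 of the spring, so the ring is at its stop. I turn slightly further, then let go.

Call:
{"op": "arm_command", "data": {"plan": [0,0,0,0,0,4,1,0,0,0,0,0,0,1,0,0,0,0,0,0,1]}}

```text
time: 14.7
tool_pos: [0.4679, -0.1425, 0.0915]
ee_rot: [3.141, -0.0, 1.445]
wrist_force: [0.4, -1.2, -0.4]
width: 0.0577
```

```bash
python3 - <<'E'
from bench import robot
o=robot.get_obs(); print(o["tool_pos"].round(4),o["ee_rot"].round(3),o["wrist_force"].round(2),o["wrist_torque"].round(2),o["width"])
E
```

```text
[ 0.4679 -0.1425  0.0915] [ 3.141 -0.     1.445] [ 0.37 -1.21 -0.45] [-0.31 -0.1   1.1 ] 0.057703171255426206
```

Call:
{"op": "arm_command", "data": {"plan": [0,0,0,0,0,0,0.4,0,0,0,0,0,0,0.2,0,0,0,0,0,0,0,0,0,0,0,0,0,0,0,0,0,0,0,0,0,0,0,0,0,0,0,0]}}

```text
time: 15.45
tool_pos: [0.4675, -0.1425, 0.0912]
ee_rot: [-3.141, -0.0, 1.442]
wrist_force: [0.2, -0.5, 0.2]
width: 0.0939
```

Call:
{"op": "arm_command", "data": {"plan": [0,0,-1.5,0,0,0,0,0,0,-3,0,0,0,0,0,0,-4,0,0,0,0,0,0,-4,0,0,0,0,0,0,0,0,0,0,0]}}

```text
time: 16.08
tool_pos: [0.4697, -0.1434, 0.2216]
ee_rot: [3.132, 0.003, 1.443]
wrist_force: [1.2, 0.4, 0.5]
width: 0.094
```

```bash
python3 - <<'E'
from cap import *
t=cams.snapshot("top"); s=cams.snapshot("scene")
print(cap(s,(376,206,20,20),.134,160))
a=cv2.resize(t["pixels"][165:245,350:438,::-1],(396,360),interpolation=cv2.INTER_CUBIC)
b=cv2.resize(s["pixels"][200:270,350:427,::-1],(396,360),interpolation=cv2.INTER_CUBIC); cv2.imwrite("pics/r14.png",np.hstack([a,b]))
cv2.imwrite("pics/r14s.png",s["pixels"][:,:,::-1])
E
python3 go.py 0.4675 -0.1427 0.21
```

```text
(array([385.22576389, 220.57885417]), array([ 0.46661723, -0.14417201,  0.134     ]), ((466.2442932128906, -143.86366271972656), 17.245439529418945))
t 16.18 pos [ 0.4677 -0.1426  0.2167] rpy [1.7994e+02 1.0000e-02 8.2660e+01] jaw -7.34
q [-0.41 -0.05  1.5   0.    1.69 -0.28] shift cm [-0.02 -0.02  0.67] F [-0.3 -0.5 -0.3] w 0.0938
```

View pics/r14.png

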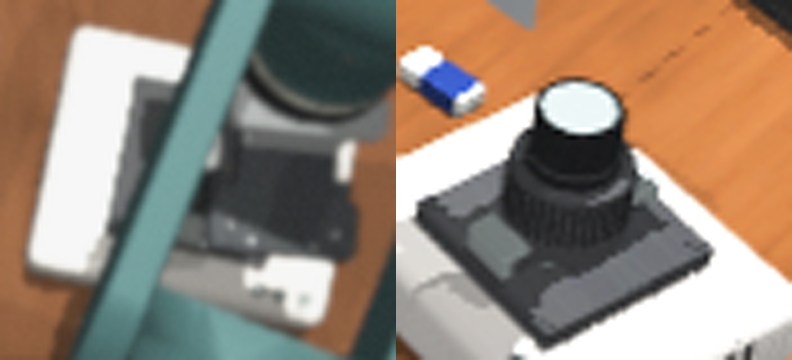

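Call:
{"op": "arm_command", "data": {"plan": [3,-2,-1,0,0,0,0,5,-2,0,0,0,0,0,5,-2,0,0,0,0,0,5,-2,0,0,0,0,0,5,0,0,0,0,0,4,0,0,0,0,0,0,0,0,0,0,0,0,0]}}

```text
invalid input
```

```bash
python3 - <<'E'
from cap import *
import pickle
t=cams.snapshot("top"); s=cams.snapshot("scene"); pickle.dump((t,s),open("s7.pkl","wb"))
print(cap(s,(376,206,20,20),.134,160))
a=cv2.resize(t["pixels"][165:245,350:438,::-1],(396,360),interpolation=cv2.INTER_CUBIC)
b=cv2.resize(s["pixels"][200:270,350:427,::-1],(396,360),interpolation=cv2.INTER_CUBIC); cv2.imwrite("pics/r15.png",np.hstack([a,b]))
cv2.imwrite("pics/t15.png",t["pixels"][:,:,::-1])
E
```

```text
(array([385.22526729, 220.57964801]), array([ 0.4666143 , -0.14417281,  0.134     ]), ((466.2442932128906, -143.86366271972656), 17.245439529418945))
```

View pics/r15.png

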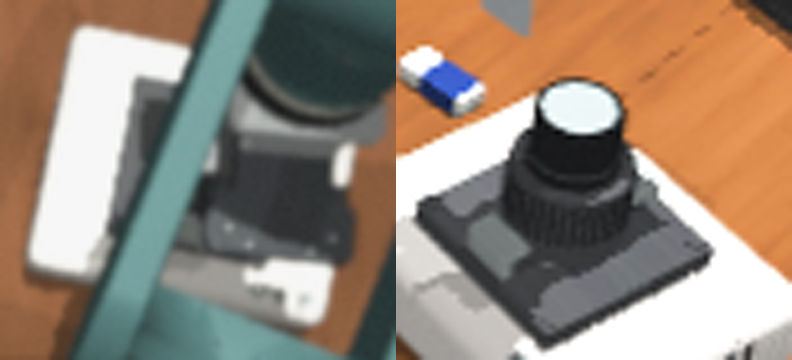

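View pics/t15.png

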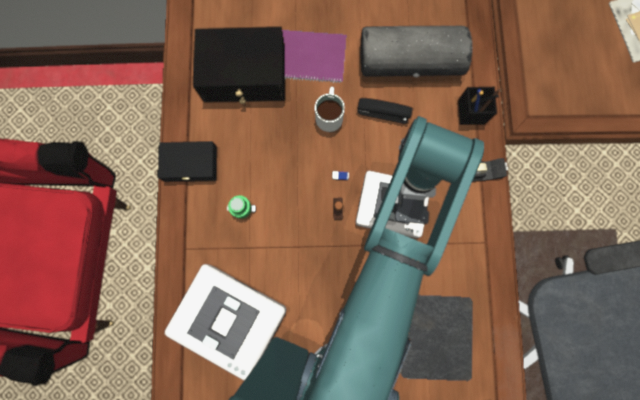

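Call:
{"op": "arm_command", "data": {"plan": [3,-2,-1,0,0,0,0,5,-2,0,0,0,0,0,5,-2,0,0,0,0,0,5,-2,0,0,0,0,0,5,0,0,0,0,0,0,5,0,0,0,0,0,0,3,0,0,0,0,0,0,0,0,0,0,0,0,0]}}

```text
time: 17.27
tool_pos: [0.4269, 0.1764, 0.2243]
ee_rot: [-3.138, 0.001, 1.446]
wrist_force: [0.6, 0.3, -1.1]
width: 0.0939
```

```bash
python3 - <<'E'
from cap import *
import pickle
t=cams.snapshot("top"); s=cams.snapshot("scene"); pickle.dump((t,s),open("s7.pkl","wb"))
print(cap(s,(376,206,20,20),.134,160))
a=cv2.resize(t["pixels"][165:245,350:438,::-1],(396,360),interpolation=cv2.INTER_CUBIC)
b=cv2.resize(s["pixels"][200:270,350:427,::-1],(396,360),interpolation=cv2.INTER_CUBIC); cv2.imwrite("pics/r16.png",np.hstack([a,b]))
cv2.imwrite("pics/t16.png",t["pixels"][:,:,::-1])
E
```

```text
(array([385.24474514, 220.58098504]), array([ 0.46664145, -0.14420739,  0.134     ]), ((466.2746887207031, -143.8056640625), 17.19410514831543))
```

View pics/r16.png

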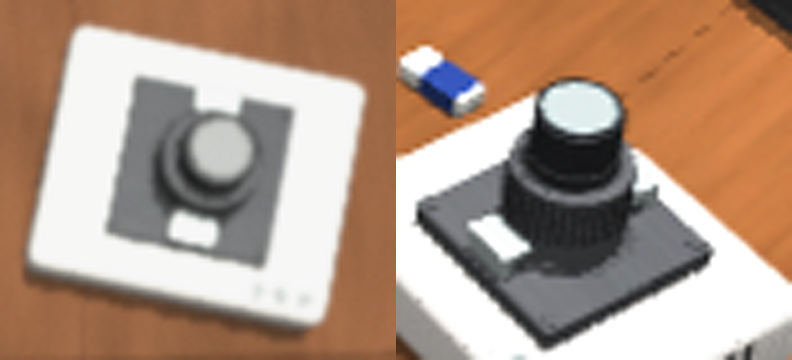

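View pics/t16.png

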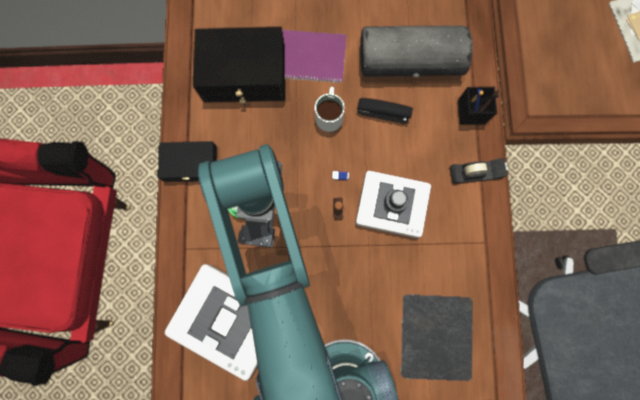

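```bash
python3 - <<'E'
from cap import *
import pickle
t,s=pickle.load(open("s7.pkl","rb"))
print(cap(t,(390,189,19,19),.134,125)); print(cap(s,(376,206,20,20),.134,160)[1])
b=cv2.resize(s["pixels"][222:262,360:420,::-1],(780,520),interpolation=cv2.INTER_CUBIC); cv2.imwrite("pics/r17.png",b)
E
python3 go.py 0.4 0 0.2
```

```text
(array([398.76711515, 196.59985224]), array([ 0.46993401, -0.14404064,  0.134     ]), ((472.6009826660156, -143.05201721191406), 22.97880744934082))
[ 0.46664145 -0.14420739  0.134     ]
t 17.38 pos [0.4273 0.1746 0.225 ] rpy [-1.7986e+02  1.0000e-01  8.2680e+01] jaw -7.32
q [ 0.27 -0.11  1.54 -0.    1.71  0.39] shift cm [-17.66  -0.47   2.53] F [-0.6 -0.4 -0.1] w 0.094
```

View pics/r17.png

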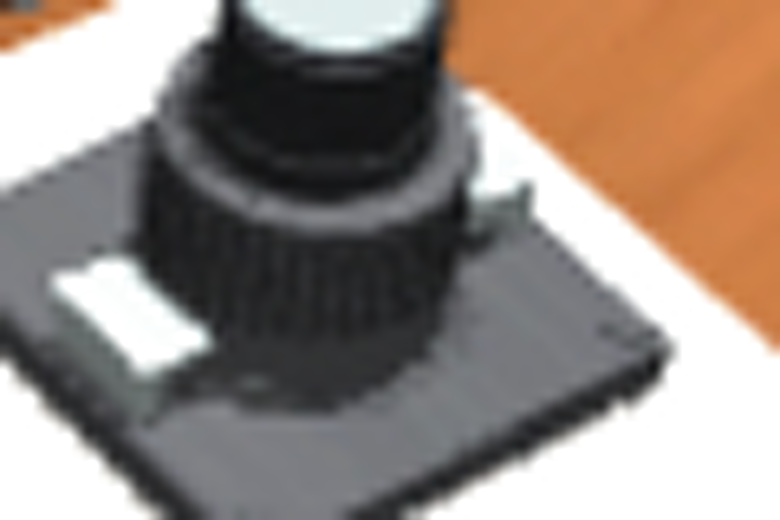

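No tab shows on the open sides any more, so both are under the claws. The lens stands upright and home, and the arm is clear. I hand in.

```bash
python3 -c "
from bench import close_job
print(close_job())"
```

```text
the job is handed in; nothing more can be done
None
```

The lens is seated in the smaller projector and its ring is turned to the locked stop. I handed the job in at about 17.4 s of the 54 s allowed, with the arm clear and touching nothing.

- **Seating:** I lifted the black lens by its narrow barrel and lowered it into the opening. The first try caught on the opening's edge about 11 mm above the floor, with about 11 N, so I lifted it and shifted about 2.5 mm before it slid in. At the floor the TCP stood 0.1138 m high, exactly the grasp offset plus the 50 mm floor height. A 5.8 N press moved it no further, and I then let go of it.
- **Locking:** I gripped the wide ring and turned it clockwise; the tool followed to about 99°. Torque rose to 1.1 N m, well above the 0.2 N m spring, which I read as the stop. After release no tab shows on the open sides in the scene view.
- **Bystanders:** I never went near the stamp, eraser, mug or stapler, and in the last top picture they look unmoved. The arm hid the green look-alike in that picture, but it was in place in the one before.

**Checks that disagreed:**
- The two cameras differed by about 2 mm on where the mount is.
- The final top-view check of the lens position was spoiled by glare from the claws: it came out 3 mm from the scene view.
- I inferred the locked angle from the torque and the hidden tabs rather than measuring it directly.

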